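Slip the round-topped test tile into its sleeve

ROBOT

A 6-joint arm with a two-finger parallel gripper is mounted at the origin on the work surface. World frame = base frame: x ahead of the robot, y to its left, z up, the work surface at z = 0. Lengths are in m, angles in rad, forces in N, time in s.
With the tool pointing down it reaches from about 0.3 to 0.85 m from the base axis. Payload 4.2 kg.
Tool frame: the origin (TCP) lies between the finger pads, 19 mm behind the fingertips; this is the grasp point; z points along the fingers, y is the line along which they close (so a half turn about z gives the same grasp; the last joint's range is limited). The gripper opens to 91 mm and grips with 3 to 60 N. Pads are 32 mm wide; open, the fingers measure 118 mm over their backs; the gripper's body (76 mm by 178 mm) begins 60 mm behind the grasp point.
Start: joints at [1.244, 0.32, 1.565, -0, 1.257, -0.02], TCP at [0.174, 0.548, 0.233] pointing down, gripper open.
Joint ranges: [-3.11, 3.11], [-0.84, 2.01], [0.21, 2.61], [-1.34, 4.49], [0.05, 2.63], [-2.56, 2.56]. Speed limits (rad/s): [2.57, 2.57, 3.14, 3.14, 3.14, 3.14].

INTERFACE

Orientations are given as a rotation vector (axis times angle).
In Python, from station import r, viewer, close_job gives the robot as it stands.
- The arm moves only by the shell command python3 -m inch 'ROWS' [OPENING]. ROWS is JSON, a list of rows, each an object with "travel": the shift along the world's x, y, z in m, a list of three; "yaw": the turn about the world's z in degrees. In form: [{"travel": [tx, ty, tz], "yaw": yaw}, ...]. A call has 1 to 12 rows; each row shifts and turns the commanded pose from where the row before left it; what a row does not reach is not made up. A row lasts 1/8 s, in which the tool goes at most 62.5 mm and 10.7 degrees, less where a joint would pass 70% of its speed; a pose out of reach is approached as far as the arm can. A call is refused whole if a number of a shift passes 0.0625 or a number of a turn 10.7, either way. A call with a gripper value outside its range is refused whole. OPENING is the closure in counts, from 0 (fully open) to 255 (shut), set as the call begins (- or left out, the last holds). The fingers move at their own pace and stop on an object; the grip force is fixed at half the most. Time passes only in rows, so rows that do not move let the fingers close. It gives the time, the measured TCP pose, the force, the opening and the grip force at its end, in the units of the state.
- r.get_state(): the state, without advancing time (a new reading comes with each control period).
- viewer.camera(name): name is "side" or "top" or "wrist"; returns a dict with "img" (384x512x3 uint8, blue, green, red), "depth" (384x512 float32, m along the optical axis (not along the pixel's ray), 0 where there is no reading), "vertical_fov" (degrees; the focal length in pixels is half the picture's height over the tangent of half this angle, whatever the lens; pixels are square), "cx", "cy" (the principal point, pixels), "D" ([k1, k2, p1, p2, k3] as OpenCV has them; the pictures are not rectified), "origin" and "rotation" of the camera in the world; the wrist camera has in their place "tool_from_camera" (4x4, takes a point from camera to tool coordinates, whose origin is the TCP and whose axes are the flange's). Camera axes: x right, y down, z forward; pixel columns grow to the right and rows downward; lengths in m; the calibration is good to about 2 mm. A picture is of the moment at which its call begins: read the wrist's pose just before it.
- close_job(): hands the job in; it is judged then, once.
Trained networks look in the newest picture that a camera, given by its name, has taken for a name from the list of things; names that differ only in an ending like _2 or _b are one class to them, and where a whole thing is asked for, a point or a joint stands for the part that bears it (a point fixed in the world has none). Each returns a list of dicts, best first, with "score" (0 to 1); they miss things now and then, are a little off and sometimes report something else, mostly with a low value. They report only what shows in the picture. A call takes as long as a camera call.
- viewer.search_frame(camera, thing): "rect" ([left, top, right, bottom] in pixels, round what is visible of it).
- viewer.cut_out(camera, thing): "pixels" (384x512 bool, what is visible of it) and "rect" ([left, top, right, bottom] in pixels, round what is visible of it).
The state is a dict: "time": time; "joint_positions": joint angles; "joint_vel": joint speeds; "effort": joint torques, N m; "tcp_pos": TCP position; "ee_rot": TCP orientation; "ft_force": force on the tool from outside, world axes, zero at the start; "torque": the same for the moment, N m; "opening": finger opening in m; "finger_force": force on a finger pad.
Only numpy, scipy, OpenCV 4.12 (cv2) and the standard library are available. Lean on these libraries where they do the work, as an engineer would, in place of code of your own. Each camera call takes 0.05 s, during which the arm holds its last target. There are 200 camera calls.

TASK

Pack the glaze test tile with the round (arched) top: lift it out of the wooden stand and slide it down into the upright plywood sleeve until it rests on the bottom. Lower it in rather than dropping it, let go, and leave the other two tiles standing where they are in the stand.

Things in the scene. Friction and masses are not known exactly. Their poses are not given: they have to be found in the camera images.
- round_tile: The tile to pack: white stoneware, 190 g, half-round top. 60 mm wide (y), 14 thick (x), 120 high (z up): a rectangle to 90 mm, then a half disc of radius 30. Origin: centre of its underside. Stands loose in a groove of a fixed wooden stand, face normal x. Pinch it across its thickness with the TCP about 100 mm above its underside, to clear the sleeve's mouth. Half a turn makes no difference.
- square_tile: White stoneware tile with a straight square top, same size (60 x 14 x 120 mm), origin and axes. Leave it. The wooden stand (70 x 270 mm, 32 high) has three grooves 18 mm wide, 22 deep, floor 10 mm above the table; the three tiles stand in them side by side, 90 mm between centres, same yaw, in any order.
- stepped_tile: White stoneware tile with a stepped top: 60 mm wide up to 90 mm, then a centred tab 26 mm wide up to 120 mm; 14 mm thick, same origin and axes. It stands in another groove of the stand; leave it.
- sleeve: Plywood case fixed to the table, open on top, 70 mm high, 50 x 98 outside on an 8 mm foot plate. Origin: centre of its underside; z up. Its central slot is 22 mm along x by 70 along y, floor 8 mm above the origin, straight to 60, then bevelled at 45 degrees to 42 x 90 at the top. A tile fully in has its underside at 8 mm, x axes parallel. Stand and sleeve may swap sides of the table.

How it is judged:
By the outcome, as a careful person would: the job done as asked, in the order asked, and still so for the second after the job is handed in, with the robot touching nothing.
It also fails if it takes over 45 s, if anything falls off the work surface, if the arm or the gripper's body presses on something with over 40 N, if the wrist force passes 120 N, or if a joint passes its speed limit or range.

## Working session

There is one attempt and no reset: what is moved stays moved. The work goes in short steps, Python scripts to look and compute and a shell command to move; the robot and the scene stay as the last step left them, time stands still between calls to the robot, and variables do not carry over. Pictures are saved under pics/ and viewed, at most 10 in all, crops included, and the job is handed in when it is done.

```bash
mkdir -p pics; cat > h.py <<'E'
import numpy as np, cv2
from scipy.spatial.transform import Rotation as R
from station import r, viewer, close_job
def cloud(c, mask, st=None):
    d=c["depth"]; v,u=np.nonzero(mask&(d>0)); z=d[v,u]
    f=d.shape[0]/2/np.tan(np.radians(c["vertical_fov"])/2)
    K=np.array([[f,0,c["cx"]],[0,f,c["cy"]],[0,0,1.]])
    p=cv2.undistortPoints(np.stack([u,v],1).astype(float).reshape(-1,1,2),K,np.array(c["D"],float)).reshape(-1,2)
    P=np.c_[p*z[:,None],z]
    if "origin" in c: return P@np.array(c["rotation"]).T+np.array(c["origin"])
    T=np.array(c["tool_from_camera"]); P=P@T[:3,:3].T+T[:3,3]
    return P@R.from_rotvec(st["ee_rot"]).as_matrix().T+np.array(st["tcp_pos"])
E
python3 - <<'E'
from h import *
s=r.get_state(); print(s["tcp_pos"],s["ee_rot"],s["time"],s["opening"])
ims=[]
for n in ["top","side"]:
    c=viewer.camera(n); im=c["img"].copy()
    if "origin" in c: print(n,c["origin"])
    for t in ["round_tile","square_tile","stepped_tile","sleeve"]:
        for o in viewer.cut_out(n,t)[:2]:
            P=cloud(c,o["pixels"])
            print(n,t,round(o["score"],2),np.round(o["rect"]))
            if len(P)<10: continue
            z=P[:,2]; Q=P[z>np.percentile(z,95)-.012]
            m=cv2.minAreaRect((Q[:,:2]*1000).astype(np.float32))
            print("  ",len(P),np.round(np.percentile(P,[2,50,98],axis=0),3).tolist(),np.round(np.array(m[0]+m[1]+(m[2],)),1))
    ims.append(im)
cv2.imwrite("pics/a.png",cv2.resize(np.hstack(ims),(800,300)))
cv2.imwrite("pics/top.png",ims[0])
E
```

```text
[0.17353349 0.54768059 0.23191841] [-4.80083028e-01 -3.10440923e+00  2.79267854e-03] 0.0 0.09138339368494877
top [0.32330586 0.00717198 1.0713913 ]Traceback (most recent call last):
  File "<stdin>", line 9, in <module>
  File "h.py", line 10, in cloud
    if "origin" in c: return P@np.array(c["rotation"]).T+np.array(c["origin"])
                             ~~~~~~~~~~~~~~~~~~~~~~~~~~~^~~~~~~~~~~~~~~~~~~~~~
ValueError: operands could not be broadcast together with shapes (341,) (3,)
```

```bash
sed -i 's/P@np.array(c\["rotation"\]).T/P@R.from_rotvec(c["rotation"]).as_matrix().T/' h.py
python3 - <<'E'
from h import *
ims=[]
for n in ["top","side"]:
    c=viewer.camera(n); im=c["img"].copy(); print(n,c["origin"])
    A=cloud(c,np.ones((384,512),bool)); A=A[(A[:,2]>-.02)&(A[:,2]<.2)]; np.save(n+".npy",A)
    for t in ["round_tile","square_tile","stepped_tile","sleeve"]:
        for o in viewer.cut_out(n,t)[:2]:
            P=cloud(c,o["pixels"])
            print(n,t,round(o["score"],2),np.round(o["rect"]))
            if len(P)<10: continue
            z=P[:,2]; Q=P[z>np.percentile(z,95)-.012]
            m=cv2.minAreaRect((Q[:,:2]*1000).astype(np.float32))
            print("  ",len(P),np.round(np.percentile(P,[2,50,98],axis=0),3).tolist(),np.round(np.array(m[0]+m[1]+(m[2],)),1))
    ims.append(im)
cv2.imwrite("pics/a.png",cv2.resize(np.hstack(ims),(800,300)))
E
```

```text
top [0.32330586 0.00717198 1.0713913 ]
top round_tile 0.65 [217. 214. 249. 229.]
   381 [[0.485, 0.032, 0.022], [0.49, 0.061, 0.107], [0.507, 0.094, 0.132]] [494.6  61.2  47.3  14.6  85. ]
top square_tile 0.7 [139. 208. 172. 223.]
   398 [[0.502, 0.209, 0.025], [0.507, 0.235, 0.113], [0.519, 0.267, 0.132]] [511.6 238.7  58.3  14.3  84.5]
top stepped_tile 0.86 [182. 213. 213. 226.]
   324 [[0.494, 0.121, 0.026], [0.498, 0.148, 0.098], [0.509, 0.178, 0.133]] [502.7 150.1  25.9  14.2  85.1]
top sleeve 0.76 [324. 191. 373. 219.]
   1279 [[0.505, -0.264, 0.005], [0.534, -0.215, 0.058], [0.559, -0.165, 0.072]] [ 534.9 -216.5   50.5   98.2    4.2]
side [0.32909031 0.54002921 0.73474512]
side round_tile 0.89 [260. 198. 279. 240.]
   560 [[0.485, 0.036, 0.026], [0.49, 0.074, 0.09], [0.503, 0.092, 0.129]] [495.   63.7  47.3  14.5  84. ]
side square_tile 0.85 [215. 257. 235. 305.]
   831 [[0.503, 0.213, 0.025], [0.507, 0.248, 0.098], [0.522, 0.272, 0.131]] [512.1 241.5  60.5  14.4  83.8]
side stepped_tile 0.72 [240. 225. 258. 272.]
   647 [[0.494, 0.116, 0.023], [0.499, 0.161, 0.084], [0.533, 0.182, 0.13]] [503.6 151.7  26.6  14.5  84.6]
side stepped_tile 0.36 [258. 199. 276. 239.]
   576 [[0.485, 0.035, 0.025], [0.49, 0.074, 0.089], [0.504, 0.092, 0.129]] [494.9  63.7  47.5  15.   82.5]
side sleeve 0.78 [277. 126. 306. 173.]
   987 [[0.504, -0.262, -0.0], [0.531, -0.191, 0.044], [0.559, -0.16, 0.07]] [ 534.2 -213.    50.8   99.1    3.5]
```

View pics/a.png

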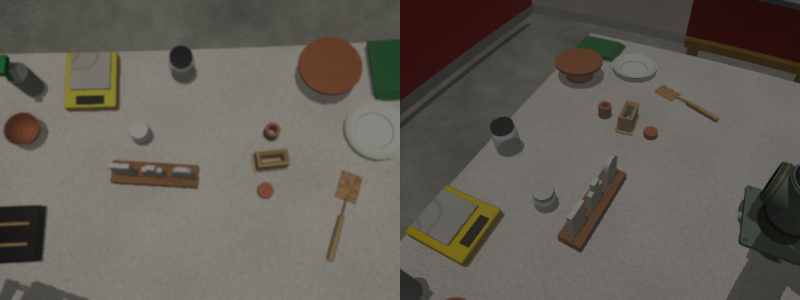

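The top view shows the stand at about (155,173), with the round tile on its right at (181,171), and the sleeve at (271,159). The side view agrees. I take the round tile as (0.495, 0.062) with yaw −5.5°, and the sleeve as (0.5345, −0.215) with yaw +4°.

```bash
python3 -m inch '[{"travel":[0.0268,-0.0405,0],"yaw":-6.5},{"travel":[0.0268,-0.0405,0],"yaw":-6.5},{"travel":[0.0268,-0.0405,0],"yaw":-6.5},{"travel":[0.0268,-0.0405,0],"yaw":-6.5},{"travel":[0.0268,-0.0405,0],"yaw":-6.5},{"travel":[0.0268,-0.0405,0],"yaw":-6.5},{"travel":[0.0268,-0.0405,0],"yaw":-6.5},{"travel":[0.0268,-0.0405,0],"yaw":-6.5},{"travel":[0.0268,-0.0405,0],"yaw":-6.5},{"travel":[0.0268,-0.0405,0],"yaw":-6.5},{"travel":[0.0268,-0.0405,0],"yaw":-6.5},{"travel":[0.0268,-0.0405,0],"yaw":-6.5}]' 0
python3 -m inch '[{"travel":[0,0,0],"yaw":0},{"travel":[0,0,0],"yaw":0}]'
cat > w.py <<'E'
from h import *
import sys
s=r.get_state(); M=R.from_rotvec(s["ee_rot"]).as_matrix(); print("tcp",np.round(s["tcp_pos"],4),"tool y",np.degrees(np.arctan2(M[1,1],M[0,1])).round(2),"tilt",M[2,2].round(4), "t",s["time"])
c=viewer.camera("wrist"); cv2.imwrite(sys.argv[1],c["img"])
for t in sys.argv[2:]:
    for o in viewer.cut_out("wrist",t)[:2]:
        P=cloud(c,o["pixels"],s); print(t,round(o["score"],2),np.round(o["rect"]),len(P))
        if len(P)<10: continue
        z=P[:,2]; Q=P[z>np.percentile(z,95)-.012]; m=cv2.minAreaRect((Q[:,:2]*1000).astype(np.float32))
        print(np.round(np.percentile(P,[2,50,98],axis=0),3).tolist(),np.round(np.array(m[0]+m[1]+(m[2],)),1))
E
python3 w.py pics/w1.png round_tile stepped_tile sleeve
```

```text
time: 2.1
tcp_pos: [0.4961, 0.0607, 0.233]
ee_rot: [2.331, 2.106, 0.001]
ft_force: [0.4, -0.1, -0.9]
opening: 0.0912
finger_force: 0.0
time: 2.35
tcp_pos: [0.4948, 0.0624, 0.2326]
ee_rot: [-2.326, -2.11, 0.0]
ft_force: [-0.1, -0.2, -0.5]
opening: 0.0914
finger_force: 0.0
tcp [0.4948 0.0624 0.2326] tool y -5.57 tilt -1.0 t 2.35
round_tile 0.78 [250. 145. 270. 226.] 1408
[[0.489, 0.036, 0.031], [0.497, 0.071, 0.125], [0.505, 0.09, 0.131]] [495.8  59.8  48.3  13.7  84.6]
stepped_tile 0.81 [251.  45. 270. 119.] 1409
[[0.497, 0.121, 0.098], [0.505, 0.149, 0.129], [0.512, 0.177, 0.131]] [504.4 149.3  26.   13.5  84.3]
```

View pics/w1.png

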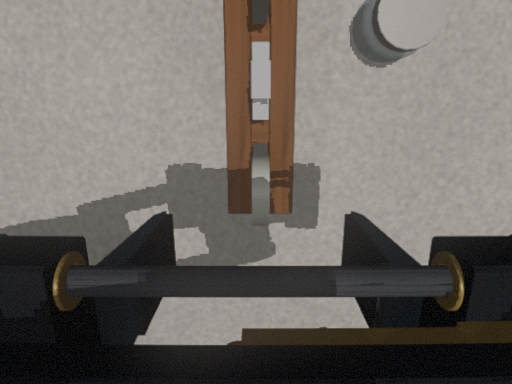

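The wrist view shows the arched tile at about (260,185), between the open fingers, and the stepped tile above it at (260,80). I'll make a small correction and go down.

```bash
python3 -m inch '[{"travel":[0.001,-0.002,-0.02],"yaw":0},{"travel":[0,0,-0.025],"yaw":0},{"travel":[0,0,-0.025],"yaw":0},{"travel":[0,0,-0.025],"yaw":0},{"travel":[0,0,-0.0175],"yaw":0},{"travel":[0,0,-0.01],"yaw":0},{"travel":[0,0,0],"yaw":0},{"travel":[0,0,0],"yaw":0}]' 0
python3 -m inch '[{"travel":[0,0,0],"yaw":0},{"travel":[0,0,0],"yaw":0},{"travel":[0,0,0],"yaw":0},{"travel":[0,0,0],"yaw":0},{"travel":[0,0,0],"yaw":0},{"travel":[0,0,0],"yaw":0},{"travel":[0,0,0],"yaw":0},{"travel":[0,0,0],"yaw":0},{"travel":[0,0,0],"yaw":0},{"travel":[0,0,0],"yaw":0}]' 255
```

```text
time: 3.55
tcp_pos: [0.4968, 0.0604, 0.111]
ee_rot: [2.326, 2.11, 0.002]
ft_force: [0.7, 0.1, 0.1]
opening: 0.0912
finger_force: 0.0
time: 4.8
tcp_pos: [0.4962, 0.0602, 0.1103]
ee_rot: [2.327, 2.111, 0.0]
ft_force: [-0.2, 1.2, -1.0]
opening: 0.0139
finger_force: 30.0
```

```bash
python3 -m inch '[{"travel":[0,0,0.01],"yaw":0},{"travel":[0,0,0.02],"yaw":0},{"travel":[0,0,0.03],"yaw":0},{"travel":[0,0,0.03],"yaw":0},{"travel":[0,0,0.03],"yaw":0},{"travel":[0,0,0.01],"yaw":0},{"travel":[0,0,0],"yaw":0}]'
python3 -m inch '[{"travel":[0.002,-0.02,0],"yaw":0.5},{"travel":[0.004,-0.035,0],"yaw":1},{"travel":[0.004,-0.04,0],"yaw":1},{"travel":[0.004,-0.04,0],"yaw":1},{"travel":[0.004,-0.04,0],"yaw":1},{"travel":[0.004,-0.04,0],"yaw":1},{"travel":[0.004,-0.04,0],"yaw":1},{"travel":[0.004,-0.04,0],"yaw":1},{"travel":[0.004,-0.035,0],"yaw":1},{"travel":[0.004,-0.02,0],"yaw":1},{"travel":[0,-0.01,0],"yaw":0},{"travel":[0,0,0],"yaw":0}]'
python3 w.py pics/w2.png sleeve round_tile
```

```text
time: 5.68
tcp_pos: [0.4962, 0.0602, 0.2404]
ee_rot: [2.327, 2.11, 0.001]
ft_force: [0.1, 0.3, -2.4]
opening: 0.0137
finger_force: 30.0
time: 7.18
tcp_pos: [0.5337, -0.2997, 0.239]
ee_rot: [-2.143, -2.293, 0.0]
ft_force: [-0.5, -0.8, -2.0]
opening: 0.0136
finger_force: 30.0
tcp [ 0.5337 -0.2997  0.239 ] tool y 3.87 tilt -1.0 t 7.175
sleeve 0.78 [238.  32. 298. 144.] 6387
[[0.507, -0.264, 0.007], [0.536, -0.213, 0.064], [0.561, -0.17, 0.071]] [ 536.1 -216.5   50.2   97.8    3.8]
round_tile 0.94 [241. 162. 273. 310.] 3216
[[0.525, -0.32, 0.154], [0.532, -0.279, 0.249], [0.539, -0.27, 0.258]] [ 533.3 -299.3   13.9   50.5    4.3]
```

View pics/w2.png

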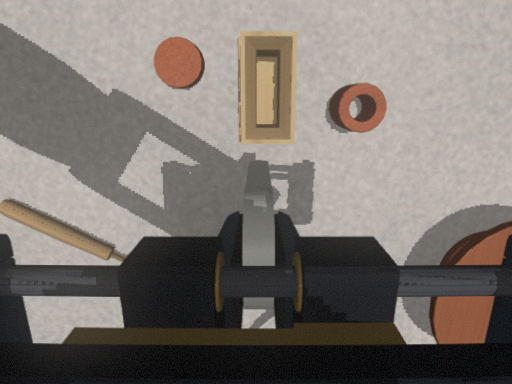

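The wrist view shows the sleeve at about (267,88) and the held tile at about (258,230), aligned with it. The tile needs to move +2.7 mm in x and +83 mm in y.

```bash
python3 -m inch '[{"travel":[0.0027,0.015,0],"yaw":0},{"travel":[0,0.025,0],"yaw":0},{"travel":[0,0.025,0],"yaw":0},{"travel":[0,0.013,0],"yaw":0},{"travel":[0,0.005,0],"yaw":0},{"travel":[0,0,-0.015],"yaw":0},{"travel":[0,0,-0.02],"yaw":0},{"travel":[0,0,-0.015],"yaw":0},{"travel":[0,0,-0.007],"yaw":0},{"travel":[0,0,0],"yaw":0},{"travel":[0,0,0],"yaw":0}]'
python3 - <<'E'
from h import *
ims=[]
for n in ["side","top"]:
    c=viewer.camera(n)
    for t in ["sleeve","round_tile"]:
        for o in viewer.cut_out(n,t)[:1]:
            P=cloud(c,o["pixels"]); print(n,t,round(o["score"],2),np.round(np.percentile(P,[2,50,98],axis=0),3).tolist())
            if t=="sleeve": x,y=[int(v) for v in np.mean(np.array(o["rect"]).reshape(2,2),0)]
    a,b=max(y-60,0),max(x-60,0); ims.append(cv2.resize(c["img"][a:a+120,b:b+120],(400,400)))
cv2.imwrite("pics/s3.png",np.hstack(ims))
E
```

```text
time: 8.7
tcp_pos: [0.5374, -0.2172, 0.1839]
ee_rot: [2.143, 2.295, 0.001]
ft_force: [-0.2, -0.4, -2.5]
opening: 0.014
finger_force: 30.0
side sleeve 0.94 [[0.503, -0.285, -0.002], [0.528, -0.185, 0.039], [0.582, -0.16, 0.084]]
side round_tile 0.52 [[0.526, -0.243, 0.084], [0.531, -0.189, 0.143], [0.541, -0.183, 0.201]]
top sleeve 0.85 [[0.503, -0.218, 0.001], [0.527, -0.18, 0.043], [0.558, -0.163, 0.072]]
top round_tile 0.43 [[0.527, -0.203, 0.097], [0.529, -0.191, 0.149], [0.54, -0.187, 0.191]]
```

View pics/s3.png

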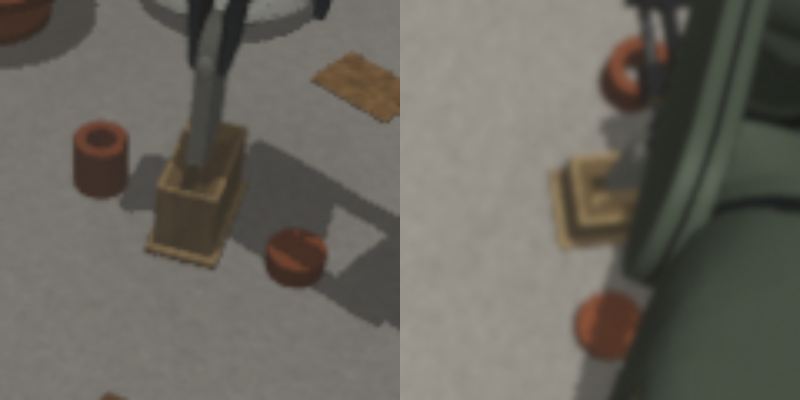

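The tile hangs over the slot: in the left half its lower end is at (200,160), inside the sleeve mouth. Next I lower it in and watch the force.

```bash
python3 -m inch '[{"travel":[-0.0007,0.0005,-0.008],"yaw":0},{"travel":[0,0,-0.008],"yaw":0},{"travel":[0,0,-0.008],"yaw":0},{"travel":[0,0,-0.006],"yaw":0},{"travel":[0,0,0],"yaw":0}]'
python3 -m inch '[{"travel":[0,0,-0.008],"yaw":0},{"travel":[0,0,-0.008],"yaw":0},{"travel":[0,0,-0.008],"yaw":0},{"travel":[0,0,-0.008],"yaw":0},{"travel":[0,0,-0.006],"yaw":0},{"travel":[0,0,-0.003],"yaw":0},{"travel":[0,0,0],"yaw":0},{"travel":[0,0,0],"yaw":0}]'
```

```text
time: 9.62
tcp_pos: [0.5359, -0.2162, 0.1525]
ee_rot: [-2.143, -2.295, 0.001]
ft_force: [-0.7, 0.8, -2.3]
opening: 0.0136
finger_force: 30.0
time: 10.62
tcp_pos: [0.5365, -0.2164, 0.1126]
ee_rot: [2.144, 2.296, 0.0]
ft_force: [0.1, 0.9, -1.6]
opening: 0.0137
finger_force: 30.0
```

No contact so far, with about 4 mm left.

```bash
python3 -m inch '[{"travel":[0,0,-0.0015],"yaw":0},{"travel":[0,0,-0.0015],"yaw":0},{"travel":[0,0,-0.001],"yaw":0},{"travel":[0,0,0],"yaw":0},{"travel":[0,0,0],"yaw":0}]'
```

```text
time: 11.25
tcp_pos: [0.5363, -0.2163, 0.1083]
ee_rot: [2.144, 2.296, 0.0]
ft_force: [0.6, -0.5, -2.4]
opening: 0.0137
finger_force: 30.0
```

```bash
python3 -m inch '[{"travel":[0,0,-0.0005],"yaw":0},{"travel":[0,0,-0.0005],"yaw":0},{"travel":[0,0,0],"yaw":0},{"travel":[0,0,0],"yaw":0}]'
```

```text
time: 11.75
tcp_pos: [0.5363, -0.2164, 0.1083]
ee_rot: [2.144, 2.296, 0.0]
ft_force: [-1.9, 1.1, 5.2]
opening: 0.0136
finger_force: 30.0
```

The force rose to +5 N at the expected height, so the tile is on the floor. I'll release and retreat straight up.

```bash
python3 -m inch '[{"travel":[0,0,0],"yaw":0},{"travel":[0,0,0],"yaw":0},{"travel":[0,0,0],"yaw":0},{"travel":[0,0,0],"yaw":0},{"travel":[0,0,0],"yaw":0},{"travel":[0,0,0],"yaw":0},{"travel":[0,0,0],"yaw":0},{"travel":[0,0,0],"yaw":0}]' 0
python3 -m inch '[{"travel":[0,0,0.01],"yaw":0},{"travel":[0,0,0.02],"yaw":0},{"travel":[0,0,0.03],"yaw":0},{"travel":[0,0,0.03],"yaw":0},{"travel":[0,0,0.03],"yaw":0},{"travel":[0,-0.03,0.02],"yaw":0},{"travel":[0,-0.03,0],"yaw":0},{"travel":[0,-0.02,0],"yaw":0},{"travel":[0,0,0],"yaw":0},{"travel":[0,0,0],"yaw":0}]'
python3 w.py pics/w4.png round_tile sleeve
python3 - <<'E'
from h import *
c=viewer.camera("side")
for t in ["round_tile","square_tile","stepped_tile"]:
    for o in viewer.cut_out("side",t)[:1]:
        P=cloud(c,o["pixels"]); print(t,round(o["score"],2),np.round(np.percentile(P,[2,50,98],axis=0),3).tolist())
a=cv2.resize(c["img"][90:330,170:350],(360,480)); b=cv2.imread("pics/w4.png")[0:384,100:440]
cv2.imwrite("pics/f.png",np.hstack([a,cv2.resize(b,(425,480))]))
E
```

```text
time: 12.75
tcp_pos: [0.5363, -0.2164, 0.1073]
ee_rot: [2.144, 2.296, 0.0]
ft_force: [0.1, 0.6, -0.1]
opening: 0.0899
finger_force: 0.0
time: 14.0
tcp_pos: [0.5361, -0.2955, 0.2469]
ee_rot: [-2.143, -2.295, -0.001]
ft_force: [-0.5, -0.2, 0.2]
opening: 0.0913
finger_force: 0.0
tcp [ 0.5361 -0.2955  0.2469] tool y 3.93 tilt -1.0 t 14.0
round_tile 0.92 [256.  55. 276. 130.] 1295
[[0.528, -0.245, 0.108], [0.536, -0.216, 0.125], [0.543, -0.189, 0.129]] [ 536.  -216.8   13.9   48.6    3.9]
round_tile 0.71 [235.  37. 293. 148.] 4525
[[0.508, -0.264, 0.007], [0.531, -0.213, 0.067], [0.561, -0.169, 0.071]] [ 536.2 -216.7   50.2   97.5    3.9]
sleeve 0.55 [235.  36. 292. 149.] 4680
[[0.506, -0.264, 0.007], [0.531, -0.214, 0.067], [0.561, -0.169, 0.071]] [ 536.1 -216.7   50.1   97.4    3.8]
round_tile 0.76 [[0.526, -0.363, -0.001], [0.53, -0.199, 0.094], [0.558, -0.184, 0.126]]
square_tile 0.67 [[0.503, 0.197, 0.025], [0.508, 0.249, 0.096], [0.526, 0.272, 0.131]]
stepped_tile 0.95 [[0.494, 0.127, 0.028], [0.499, 0.163, 0.087], [0.511, 0.182, 0.131]]
```

View pics/f.png

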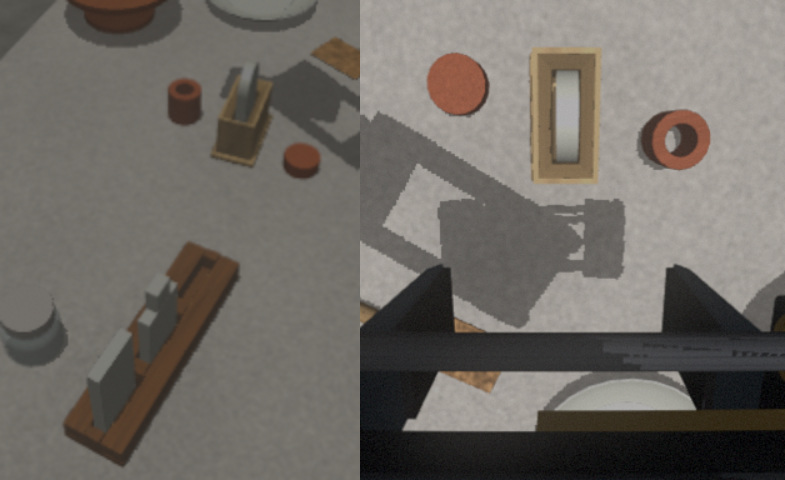

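The arched tile sits upright and centred in the sleeve (right half, 566,115), with its top at about 0.128 m. The square tile (110,380) and the stepped tile (157,320) still stand in the stand.

```bash
python3 -c "from station import close_job; print(close_job())"
```

```text
the job is handed in; nothing more can be done
None
```

The round-top tile rests upright on the bottom of the sleeve, lowered in and released; the other two tiles still stand in the stand, and the job was handed in at about 14 s.

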